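Hook the utensil rail into its worktop stand and lock it

TASK

Fit the utensil hook rail to its stand: put the two tabs on its back through the upper pair of slots in the uprights, then press the rail firmly but gently down until it is fully home and both spring catches have snapped over its ends. Do not force it (never press it against the stand with more than about 25 N), and leave the other things where they are.

Things in the scene. Friction and masses are not known exactly. Their poses are not given: they have to be found in the camera images.
- rail: Loose bare-steel hook rail, 0.25 kg, standing on the worktop, tabs away from the robot. Bar 14 (x) x 150 (y) x 44 (z) mm; origin mid underside, x out of the back (tab side), y along the bar, z up. Two L-shaped tabs on the back. A small ear at each end (z 9 to 25 mm) reaches to y = +/-83 mm. Four wire hooks on the front at y = +/-40, +/-68 mm reach to x = -26.5 mm.
- rail_grip (a point): On the rail, rail frame (0, 0, 30) mm: place for a grasp from above across the 14 mm thick bar, which is free on both sides for |y| < 35 mm; its top is 14 mm above this point. Between the uprights there is room for the rear finger.
- tab_left (a point): Middle of the lip of the L-shaped tab at rail y = +65 mm (rail frame x 16, z 12 mm). Tab 12 mm wide: a neck (z 18 to 24 mm, x 7 to 13.5 mm), then a lip 5 mm thick (x 13.5 to 18.5 mm) hanging from z 24 down to z 0 mm of the rail frame.
- tab_right (a point): The same on the like tab at rail y = -65 mm.
- stand: Fixed stand: dark foot plate 105 x 220 x 12 mm with two aluminium uprights 36 mm wide, nominally 173 mm tall, at y = +/-65 mm, open between (94 mm), no tie at the top. Origin on the worktop midway between the uprights in the plane of their front faces; x from front to back (away from the robot), y left, z up. Plates 4 mm thick (x 0 to 4 mm), each with two slots.
- slots_nominal (a point): Point of the stand frame (0, 0, 131.5) mm: nominal mid height of the upper slots, 16 mm wide, z 103 to 160 mm nominal (the shorter lower slots, z 45 to 85 mm, have no catches, not used). The uprights are screw-clamped in the foot: they, slots and catches all stand up to 10 mm higher or lower than nominal, differently each time. No pose shows this: it must be felt or seen.
- seat_nominal (a point): Nominal home of the rail's origin: stand frame (-7, 0, 85) mm, axes parallel; x may be -7 to -9.5 (lip play), z up to 10 mm off with the uprights. Lips (24 mm) enter the 57 mm slots best at rail z = 123 mm nominal, ears above the catches; then down until the necks land on the slots' lower edges. Passing the catches takes 10 to 15 N down, weight included; at the seat the force rises steeply.
- catch_left (a joint): Sprung catch outboard of the upright at stand y = +65 mm, in front of the plate: slides outward, 0 = sprung in (rest), at most 0.009 m. Its nose, tip nominally at y 79.5, z 112.5 mm, slopes inward and down over 12 mm; the rail's ear coming down pushes it out, and it springs back to 0 above the ear when the rail is home.
- catch_right (a joint): The same catch at stand y = -65 mm; 0 = sprung in, grows outward (m).
- jar_jam: Jam jar in front of the hob, with a red lid, 65 x 65 x 97 mm, bystander; origin at the centre of its underside.
- spice_jar: Spice jar right of the stand, with a red cap, 45 x 45 x 106 mm, bystander; origin at the centre of its underside.

How it is judged:
On the way, in this order (a step that is already met when the one before it is completed fails the run):
1. the rail is lifted clear of the worktop (height (world z) of rail above 0.05 m), for 0.1 s.
2. both tabs are through the upper slots, the rail still above its seat (x of tab_left in the frame of stand between 0.005 and 0.0115 m and y of tab_left in the frame of stand between 0.061 and 0.069 m and z of tab_left in the frame of stand between 0.109 and 0.158 m and x of tab_right in the frame of stand between 0.005 and 0.0115 m and y of tab_right in the frame of stand between -0.069 and -0.061 m and z of tab_right in the frame of stand between 0.109 and 0.158 m), for 0.1 s.
3. the rail is home and both catches have snapped over its ends (x of tab_left in the frame of stand between 0.005 and 0.0115 m and y of tab_left in the frame of stand between 0.061 and 0.069 m and z of tab_left in the frame of stand between 0.084 and 0.1083 m and x of tab_right in the frame of stand between 0.005 and 0.0115 m and y of tab_right in the frame of stand between -0.069 and -0.061 m and z of tab_right in the frame of stand between 0.084 and 0.1083 m and value of joint each of catch_left, catch_right below 0.0013 m), for 0.2 s.
At the end, for the whole second after the job is handed in: The rail hangs released and still: both lips behind the plates in the upper slots, lip middles within 4 mm sideways of the slot centres and 84 to 108.3 mm above the worktop (seated, however the uprights are clamped), both catches within 1.3 mm of rest (all of step 3 and linear speed of rail below 0.02 m/s and contact force between the fingers and rail below 0.1 N); the robot touches nothing.
It fails at once if the rail and the stand press on each other with more than 25 N (contact force between rail and stand above 25 N).
It fails at once if a bystander is moved more than 15 mm (distance of any of jar_jam, spice_jar from where it was at the start of the episode above 0.015 m).
It also fails if it takes over 54 s, if anything falls off the work surface, if the arm or the gripper's body presses on something with over 40 N, if the wrist force passes 120 N, or if a joint passes its speed limit or range.

ROBOT

A 7-joint arm with a two-finger parallel gripper is mounted at the origin on a cart in front of the work surface, level with it; the furniture and walls round the work are solid. World frame = base frame: x ahead of the robot, y to its left, z up, the work surface at z = 0. Lengths are in m, angles in rad, forces in N, time in s.
With the tool pointing down it reaches from about 0.4 to 0.9 m from the base axis. Payload 5.5 kg.
Tool frame: the origin (TCP) lies at the very end of the fingers, on their centre line; the grasp point (between the pads) lies hold_point_z behind it (hold_point_z is the distance from the TCP to the grasp point, in m); z points along the fingers, y is the line along which they close (so a half turn about z gives the same grasp; the last joint's range is limited). The gripper opens to 92 mm and grips with 3 to 60 N. Pads are 19 mm wide; open, the fingers measure 130 mm over their backs; the gripper's body (75 mm by 190 mm) begins 47 mm behind the grasp point.
Start: joints at [-0.873, 0.501, -0.427, 1.55, 0.221, 1.138, -0.21], TCP at [0.274, 0.59, 0.227] pointing down, gripper open.
Joint ranges: [-2.88, 2.88], [-0.31, 2.03], [-1.54, 1.56], [0.2, 2.42], [-1.41, 4.55], [0.19, 2.02], [-2.57, 2.57]. Speed limits (rad/s): [2.57, 2.57, 3.14, 3.14, 3.14, 3.14, 3.14].

INTERFACE

Orientations are given as a unit quaternion [x, y, z, w].
In Python, from workcell import state, camera, close_job, hold_point_z gives the robot as it stands. The module is installed in compiled form; this text tells all that it offers.
- The arm moves only by the tool apply_moves, never from a script. Its argument "increments" is a list of rows, each a list of 3 entries, a list of its own where there are three numbers: the shift along the tool's x, y, z in m, then the turn, a rotation vector about the tool's x, y, z in rad, then the finger opening in m, from 0 to 0.0918. In form: [[[tx, ty, tz], [rx, ry, rz], hand], ...]. A call has 1 to 12 rows; each row shifts and turns the commanded pose from where the row before left it, along the tool's axes as they then stand; what a row does not reach is not made up. A row lasts 1/10 s, in which the tool goes at most 50 mm and 8.59 degrees, less where a joint would pass 70% of its speed; a pose out of reach is approached as far as the arm can. A call is refused whole if a number of a shift passes 0.05 or a number of a turn 0.15, either way. A call with a gripper value outside its range is refused whole. The fingers move at their own pace and stop on an object; the grip force is fixed at half the most. Time passes only in rows, so rows that do not move let the fingers close. It gives the time, the measured TCP pose, the force, the opening and the grip force at its end, in the units of the state.
- state(): the state, without advancing time (a new reading comes with each control period).
- camera(name): name is "scene" or "top" or "wrist"; returns a dict with "frame" (400x640x3 uint8, blue, green, red), "K" (3x3 intrinsics, pixels), "rvec" (rotation vector, rad) and "tvec" (3), from world to camera coordinates, as OpenCV has them; the wrist camera has in their place "T_tool_cam" (4x4, takes a point from camera to tool coordinates, whose origin is the TCP and whose axes are the flange's). Camera axes: x right, y down, z forward; pixel columns grow to the right and rows downward; lengths in m; the calibration is good to about 2 mm. A picture is of the moment at which its call begins: read the wrist's pose just before it. There is no depth.
- close_job(): hands the job in; it is judged then, once.
The state is a dict: "t": time; "q": joint angles; "qvel": joint speeds; "effort": joint torques, N m; "eef_pos": TCP position; "orientation": TCP orientation; "contact_force": force on the tool from outside, world axes, zero at the start; "torque": the same for the moment, N m; "finger_gap": finger opening in m; "grip_force": force on a finger pad.
Only numpy, scipy, OpenCV 4.12 (cv2) and the standard library are available. Lean on these libraries where they do the work, as an engineer would, in place of code of your own. Each camera call takes 0.05 s, during which the arm holds its last target. There are 200 camera calls.

## Working session

There is one attempt and no reset: what is moved stays moved. The work goes in short steps, Python scripts to look and compute and a tool call to move; the robot and the scene stay as the last step left them, time stands still between calls to the robot, and variables do not carry over. Pictures are saved under pics/ and viewed, at most 10 in all, crops included, and the job is handed in when it is done.

Besides the shell and the picture viewer there is one more tool, called after "Call:" as name([rows], argument=value, ...), one row to a line, values as JSON. apply_moves: Moves the arm, as the interface text tells. Its arguments: {"type":"object","properties":{"increments":{"type":"array"}},"required":["increments"]}

```bash
mkdir -p pics
python3 - <<'E'
from workcell import state,camera,hold_point_z
import cv2,numpy as np,pickle
s=state();print(s,hold_point_z)
d={}
for n in("scene","top","wrist"):
    c=camera(n);d[n]=c;cv2.imwrite(f"pics/{n}0.png",c["frame"])
    print(n,{k:np.round(v,4).tolist() for k,v in c.items() if k!="frame"})
pickle.dump(d,open("c0.pkl","wb"))
E
```

```text
{'t': 0.0, 'q': array([-0.87275352,  0.50183442, -0.42679117,  1.55144297,  0.22078767,
        1.13830602, -0.21032324]), 'qvel': array([ 1.14465737e-03, -1.55350549e-04, -3.60129329e-04,  8.09665963e-04,
       -1.02075159e-03,  4.95491538e-04, -3.96570280e-05]), 'effort': array([-1.10340388e-03, -5.66587830e+01, -5.81668809e+00, -2.79122972e+01,
       -6.86730235e-02,  3.03599134e-02,  1.47745395e-04]), 'eef_pos': array([0.27356627, 0.58885603, 0.2256897 ]), 'orientation': array([ 2.15700140e-01,  9.76459170e-01, -9.37125073e-04, -2.44412202e-04]), 'contact_force': array([ 0.08511239, -0.88980258,  0.41579029]), 'torque': array([ 0.02132264, -0.02420507,  0.00323993]), 'grip_force': 0.0, 'finger_gap': 0.09175277438153724} 0.0188
scene {'K': [[369.9408, 0.0, 318.7633], [0.0, 369.9408, 206.2038], [0.0, 0.0, 1.0]], 'rvec': [2.3422, -0.7565, 0.2588], 'tvec': [-0.485, 0.2356, 0.9615]}
top {'K': [[433.4678, 0.0, 316.1193], [0.0, 433.4678, 206.2513], [0.0, 0.0, 1.0]], 'rvec': [2.1616, -1.3042, 0.4676], 'tvec': [-0.3526, 0.382, 1.2409]}
wrist {'K': [[281.8845, 0.0, 321.2001], [0.0, 281.8845, 199.735], [0.0, 0.0, 1.0]], 'T_tool_cam': [[-0.0002, -0.9552, -0.2961, 0.0794], [1.0, -0.0002, -0.0, -0.0011], [-0.0, -0.2961, 0.9552, -0.1591], [0.0, 0.0, 0.0, 1.0]]}
```

View pics/scene0.png

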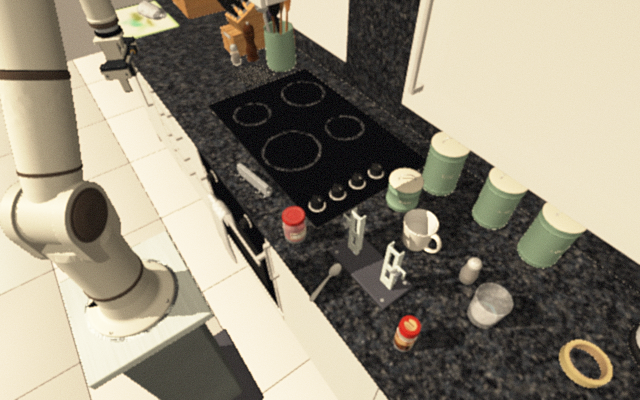

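View pics/top0.png

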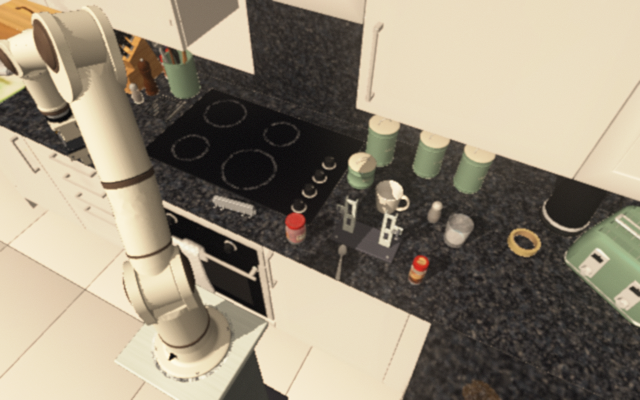

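The scene view shows the rail at about (254,180) and the stand at about (375,260). In the top view the rail is at (234,206) and the stand at (370,228). The jam jar is at (295,228) and the spice jar at (418,270). Next I'll enlarge both.

```bash
cat > h.py <<'E'
import numpy as np,cv2,pickle
from scipy.spatial.transform import Rotation as R
def P(c):
    Rm=cv2.Rodrigues(np.array(c["rvec"],float))[0];return Rm,np.array(c["tvec"],float).ravel()
def ray(c,uv):
    Rm,t=P(c);d=np.linalg.inv(c["K"])@[uv[0],uv[1],1];return -Rm.T@t,Rm.T@d
def onz(c,uv,z):
    o,d=ray(c,uv);return o+d*(z-o[2])/d[2]
def tri(obs):
    A=np.zeros((3,3));b=np.zeros(3)
    for c,uv in obs:
        o,d=ray(c,uv);d=d/np.linalg.norm(d);M=np.eye(3)-np.outer(d,d);A+=M;b+=M@o
    return np.linalg.solve(A,b)
def proj(c,X):
    return cv2.projectPoints(np.array(X,float).reshape(-1,3),np.array(c["rvec"],float),np.array(c["tvec"],float),c["K"],None)[0].reshape(-1,2)
def wristworld(c,s):
    T=np.eye(4);T[:3,:3]=R.from_quat(s["orientation"]).as_matrix();T[:3,3]=s["eef_pos"]
    W=np.linalg.inv(T@c["T_tool_cam"]);c["rvec"]=cv2.Rodrigues(W[:3,:3])[0];c["tvec"]=W[:3,3];return c
E
python3 - <<'E'
from h import *
d=pickle.load(open("c0.pkl","rb"))
def crop(n,x,y,w,h,k):
    im=cv2.resize(d[n]["frame"][y:y+h,x:x+w],None,fx=k,fy=k,interpolation=cv2.INTER_CUBIC)
    for u in range(0,w,10):cv2.putText(im,str(x+u) if u%20==0 else "'",(u*k,9),0,.33,(0,255,255),1)
    for v in range(0,h,10):cv2.putText(im,str(y+v),(0,v*k+4),0,.33,(0,255,255),1)
    return im
# each 100? width
a=crop("scene",225,150,60,50,6);b=crop("scene",325,200,90,110,4)
e=crop("top",200,180,70,50,6);f=crop("top",325,180,90,90,4)
out=np.zeros((600,800,3),np.uint8)
x1=np.zeros((600,800,3),np.uint8)
x1[:300,:360]=a;x1[:300,370:790]=e
def put(im,o,x,y):
    h=min(im.shape[0],600-y);w=min(im.shape[1],800-x);o[y:y+h,x:x+w]=im[:h,:w]
o=x1;put(cv2.resize(b,None,fx=.68,fy=.68),o,0,300);put(cv2.resize(f,None,fx=.83,fy=.83),o,400,300)
cv2.imwrite("pics/crops.png",o)
for z in (0,.02,.044):
    print(z,onz(d["scene"],(254,180),z),onz(d["top"],(234,206),z))
E
```

```text
0 [0.46282047 0.18310112 0.        ] [0.46315554 0.17617103 0.        ]
0.02 [0.45571456 0.16435251 0.02      ] [0.45108633 0.16449542 0.02      ]
0.044 [0.44718746 0.14185418 0.044     ] [0.43660328 0.1504847  0.044     ]
```

View pics/crops.png

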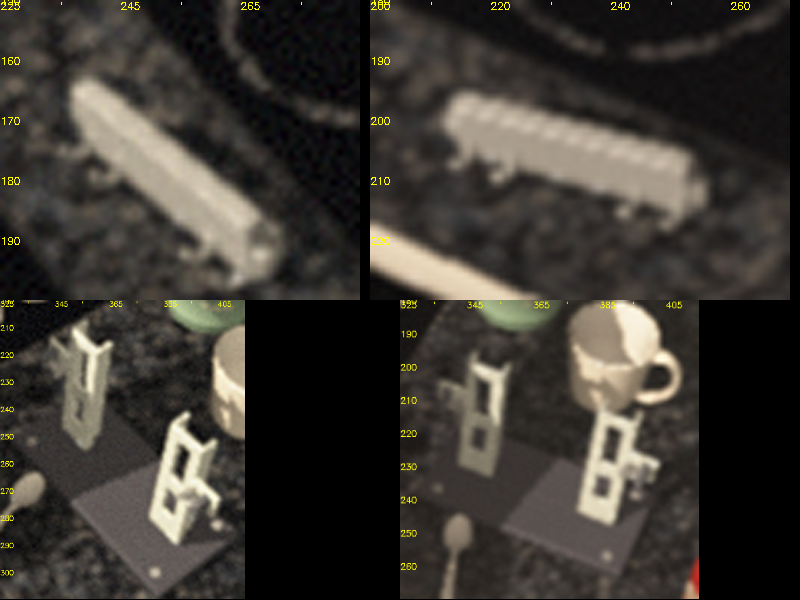

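Crops: bar top edge and upright bottoms can be read. Now coarse positions.

Run:
```python
from h import *
d=pickle.load(open("c0.pkl","rb"));S,T=d["scene"],d["top"]
for n,a,b in [("UR out",(390,290),(388.9,247.8)),("UR in",(380,279.8),(378.6,244.2)),("UL in",(357.4,255.1),(353.6,233.3)),("UL out",(348,247.8),(343,231.2))]:
    print(n,tri([(S,a),(T,b)]).round(4),onz(S,a,.012).round(4),onz(T,b,.012).round(4))
# rail top back edge ends
for n,a,b in [("railL top",(239,163.5),(214,195.5)),("railR top",(269.5,186),(253,205.5))]:
    print(n,tri([(S,a),(T,b)]).round(4),onz(S,a,.044).round(4),onz(T,b,.044).round(4))
```

```text
UR out [ 0.55   -0.3809  0.0095] [ 0.5492 -0.3812  0.012 ] [ 0.5479 -0.3815  0.012 ]
UR in [ 0.5476 -0.3447  0.0104] [ 0.548  -0.3441  0.012 ] [ 0.5452 -0.346   0.012 ]
UL in [ 0.5442 -0.2545  0.018 ] [ 0.5485 -0.2503  0.012 ] [ 0.5466 -0.2544  0.012 ]
UL out [ 0.542  -0.2166  0.0089] [ 0.5425 -0.2162  0.012 ] [ 0.5377 -0.219   0.012 ]
railL top [0.446  0.2427 0.039 ] [0.4442 0.2373 0.044 ] [0.4431 0.2394 0.044 ]
railR top [0.478  0.1014 0.0309] [0.4735 0.0906 0.044 ] [0.4691 0.0939 0.044 ]
```

```bash
cat >> h.py <<'E'
def down(phi): # tool y along world angle phi, z down
    y=np.array([np.cos(phi),np.sin(phi),0]);z=np.array([0,0,-1.]);return np.column_stack([np.cross(y,z),y,z])
def plan(s,p,Rt,n):
    p0=np.array(s["eef_pos"]);Rc=R.from_quat(s["orientation"]).as_matrix();pc=p0.copy();rows=[]
    rv0=R.from_matrix(Rc.T@Rt).as_rotvec();R0=Rc.copy()
    for i in range(1,n+1):
        tp=p0+(np.array(p)-p0)*i/n;tR=R0@R.from_rotvec(rv0*i/n).as_matrix()
        d=(Rc.T@(tp-pc)).round(4);rv=R.from_matrix(Rc.T@tR).as_rotvec().round(4)
        rows.append([d.tolist(),rv.tolist()]);pc=pc+Rc@d;Rc=Rc@R.from_rotvec(rv).as_matrix()
    return rows
E
python3 - <<'E'
from h import *
from workcell import state
for r in plan(state(),[.45,.165,.16],down(.195),12):print(r)
E
```

```text
[[-0.0282, -0.0259, 0.0055], [-0.0001, 0.0001, 0.0784]]
[[-0.0302, -0.0235, 0.0056], [-0.0001, 0.0, 0.0784]]
[[-0.0319, -0.0211, 0.0055], [-0.0001, 0.0001, 0.0785]]
[[-0.0334, -0.0186, 0.0055], [-0.0002, 0.0, 0.0784]]
[[-0.0349, -0.0159, 0.0055], [-0.0001, 0.0001, 0.0784]]
[[-0.0359, -0.0131, 0.0055], [-0.0001, 0.0, 0.0784]]
[[-0.0369, -0.0103, 0.0055], [-0.0001, 0.0001, 0.0785]]
[[-0.0375, -0.0073, 0.0055], [-0.0001, 0.0, 0.0784]]
[[-0.0381, -0.0044, 0.0055], [-0.0001, 0.0001, 0.0784]]
[[-0.0382, -0.0013, 0.0055], [-0.0001, 0.0, 0.0784]]
[[-0.0382, 0.0016, 0.0055], [-0.0002, 0.0001, 0.0785]]
[[-0.038, 0.0046, 0.0055], [-0.0001, 0.0001, 0.0784]]
```

Call:
apply_moves([
  [[-0.028,-0.026,0.0055],[0,0,0.0785],0.09],
  [[-0.03,-0.0235,0.0055],[0,0,0.0785],0.09],
  [[-0.032,-0.021,0.0055],[0,0,0.0785],0.09],
  [[-0.0335,-0.0185,0.0055],[0,0,0.0785],0.09],
  [[-0.035,-0.016,0.0055],[0,0,0.0785],0.09],
  [[-0.036,-0.013,0.0055],[0,0,0.0785],0.09],
  [[-0.037,-0.0105,0.0055],[0,0,0.0785],0.09],
  [[-0.0375,-0.0075,0.0055],[0,0,0.0785],0.09],
  [[-0.038,-0.0045,0.0055],[0,0,0.0785],0.09],
  [[-0.038,-0.0015,0.0055],[0,0,0.0785],0.09],
  [[-0.038,0.0015,0.0055],[0,0,0.0785],0.09],
  [[-0.038,0.0045,0.0055],[0,0,0.0785],0.09],
])

```text
t: 1.35
eef_pos: [0.4493, 0.1639, 0.1605]
orientation: [0.636, 0.771, 0.0, -0.0]
contact_force: [-0.1, 0.7, 0.4]
finger_gap: 0.0897
grip_force: 0.0
```

Call:
apply_moves([
  [[0,0,0],[0,0,0],0.09],
  [[0,0,0],[0,0,0],0.09],
])

```text
t: 1.55
eef_pos: [0.4491, 0.1646, 0.1605]
orientation: [0.636, 0.772, -0.0, -0.0]
contact_force: [-0.7, 0.4, -0.4]
finger_gap: 0.09
grip_force: 0.0
```

Run:
```python
from h import *
from workcell import state,camera
s=state();c=wristworld(camera("wrist"),s);pickle.dump((s,c),open("w1.pkl","wb"))
print(s["eef_pos"],R.from_quat(s["orientation"]).as_matrix().round(3),s["q"].round(2))
X=[.45,.165,.03];print(proj(c,X))
cv2.imwrite("pics/w1.png",c["frame"])
```

```text
[0.4490771  0.16462065 0.16048357] [[-0.191  0.982 -0.001]
 [ 0.982  0.191 -0.   ]
 [-0.    -0.001 -1.   ]] [-0.32  0.25 -0.1   2.04  0.03  0.85 -0.25]
[[322.12690887 189.85051644]]
```

View pics/w1.png

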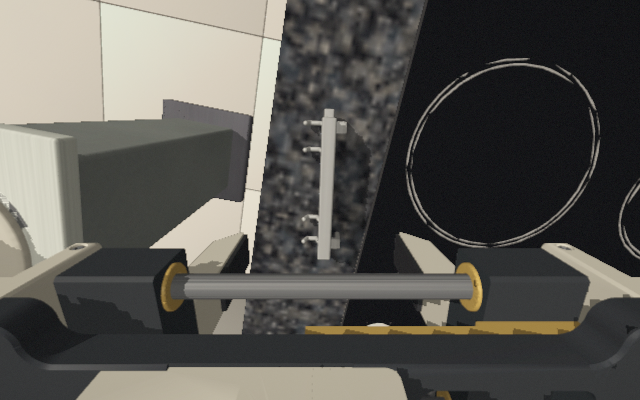

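The wrist view shows the rail running from (329,118) to (324,259). Tabs are on the right (far side) and hooks on the left, as expected. I'll fit its edges precisely.

Run:
```python
from h import *
s,c=pickle.load(open("w1.pkl","rb"));g=cv2.cvtColor(c["frame"],6).astype(int)
for y in list(range(104,124,3))+list(range(155,212,8))+list(range(250,266,3)):print(y,g[y,314:350].tolist())
```

```text
104 [62, 58, 56, 58, 60, 61, 63, 67, 68, 73, 75, 74, 68, 65, 62, 64, 62, 64, 64, 63, 65, 63, 65, 66, 64, 64, 64, 70, 75, 81, 84, 89, 92, 93, 93, 95]
107 [65, 54, 49, 55, 58, 57, 61, 64, 65, 69, 71, 71, 68, 64, 63, 64, 63, 66, 66, 68, 65, 63, 63, 63, 62, 60, 63, 70, 76, 82, 88, 90, 94, 97, 100, 99]
110 [62, 59, 58, 56, 56, 57, 56, 58, 61, 75, 138, 185, 184, 181, 182, 181, 180, 179, 176, 153, 93, 71, 71, 68, 67, 66, 66, 72, 75, 80, 85, 88, 88, 90, 86, 84]
113 [61, 62, 59, 58, 57, 58, 60, 64, 68, 83, 141, 185, 182, 182, 181, 180, 177, 176, 171, 146, 85, 79, 78, 75, 74, 73, 75, 77, 77, 79, 84, 88, 91, 92, 93, 93]
116 [53, 58, 64, 67, 68, 65, 65, 63, 65, 96, 150, 177, 172, 169, 177, 180, 180, 177, 170, 140, 81, 85, 83, 82, 82, 84, 86, 88, 91, 90, 90, 89, 91, 89, 89, 91]
119 [59, 63, 67, 71, 71, 63, 58, 87, 149, 184, 179, 178, 179, 179, 179, 179, 180, 179, 176, 174, 173, 156, 105, 53, 50, 51, 56, 60, 67, 65, 72, 87, 83, 77, 69, 62]
122 [195, 197, 197, 194, 188, 182, 184, 186, 176, 181, 177, 177, 177, 178, 178, 179, 178, 178, 174, 173, 169, 145, 115, 129, 136, 148, 173, 174, 177, 176, 156, 
[... 1568 characters left out ...]
 73, 35, 39, 40, 47, 54, 57, 63, 65, 67, 71, 74, 71, 72, 66, 64, 64, 63, 63, 62]
256 [36, 44, 51, 128, 182, 177, 174, 173, 172, 172, 171, 171, 171, 171, 164, 126, 61, 32, 34, 36, 35, 42, 45, 47, 50, 51, 49, 51, 54, 56, 54, 55, 54, 49, 48, 48]
259 [40, 39, 45, 82, 122, 124, 127, 126, 127, 128, 127, 129, 132, 133, 128, 95, 68, 71, 68, 58, 42, 39, 40, 42, 47, 52, 53, 53, 56, 59, 57, 51, 44, 40, 38, 41]
262 [32, 40, 49, 62, 73, 80, 85, 88, 91, 90, 90, 87, 85, 85, 84, 83, 78, 76, 71, 70, 66, 60, 56, 64, 65, 53, 58, 60, 58, 63, 69, 53, 34, 31, 24, 28]
265 [42, 43, 52, 63, 71, 75, 79, 82, 84, 83, 82, 82, 82, 82, 81, 81, 81, 80, 79, 77, 71, 71, 72, 73, 74, 77, 74, 81, 82, 74, 66, 53, 49, 45, 41, 32]
```

Run:
```python
from h import *
s,c=pickle.load(open("w1.pkl","rb"));d=pickle.load(open("c0.pkl","rb"))
for z in (.04,.044):
    a=onz(c,(328.8,117.5),z);b=onz(c,(323.2,258),z);v=a-b
    print(z,a.round(4),b.round(4),np.linalg.norm(v).round(4),((a+b)/2).round(4),np.arctan2(-v[0],v[1]))
    print(np.linalg.norm(onz(c,(321.7,119),z)-onz(c,(336,119),z)))
    Rz=R.from_euler('z',np.arctan2(-v[0],v[1])).as_matrix();m=(a+b)/2;m[2]=z
    for n in("scene","top"):print(n,proj(d[n],[m+Rz@[7,75,0]*np.array(1e-3),m+Rz@[7,-75,0]*np.array(1e-3)]).round(1).tolist())
# stand coarse: predicted view from planned pose
```

```text
0.04 [0.442  0.2389 0.04  ] [0.4656 0.091  0.04  ] 0.1497 [0.4538 0.165  0.04  ] 0.15840424792092203
0.013635781948627959
scene [[240.1, 163.3], [269.2, 186.7]]
top [[215.0, 195.0], [254.1, 205.7]]
0.044 [0.4419 0.2389 0.044 ] [0.4652 0.0932 0.044 ] 0.1476 [0.4535 0.1661 0.044 ] 0.15840424792092223
0.013440667693205746
scene [[239.6, 162.3], [268.8, 185.7]]
top [[214.5, 194.2], [253.7, 205.0]]
```

Rail: centre (0.4536, 0.1657), yaw 0.158, top about 0.044. Grasping with the TCP at z 0.0115.

Call:
apply_moves([
  [[0,0.0046,0.03],[0,0,0.034],0.06],
  [[0,0,0.03],[0,0,0],0.06],
  [[0,0,0.03],[0,0,0],0.06],
  [[0,0,0.03],[0,0,0],0.06],
  [[0,0,0.019],[0,0,0],0.06],
  [[0,0,0.01],[0,0,0],0.06],
  [[0,0,0],[0,0,0],0.06],
  [[0,0,0],[0,0,0],0.06],
])

```text
t: 2.4
eef_pos: [0.4539, 0.1673, 0.0123]
orientation: [0.648, 0.762, 0.0, 0.0]
contact_force: [-0.3, -0.0, -0.4]
finger_gap: 0.0601
grip_force: 0.0
```

Call:
apply_moves([
  [[0,0,0],[0,0,0],0.03],
  [[0,0,0],[0,0,0],0.015],
  [[0,0,0],[0,0,0],0.0],
  [[0,0,0],[0,0,0],0.0],
  [[0,0,0],[0,0,0],0.0],
  [[0,0,0],[0,0,0],0.0],
])

```text
t: 3.0
eef_pos: [0.4536, 0.1663, 0.0118]
orientation: [0.648, 0.761, 0.0, 0.0]
contact_force: [-0.6, 0.1, -0.3]
finger_gap: 0.0163
grip_force: 0.0
```

Call:
apply_moves([
  [[0,0,0],[0,0,0],0.0],
  [[0,0,0],[0,0,0],0.0],
  [[0,0,0],[0,0,0],0.0],
  [[0,0,0],[0,0,0],0.0],
])

```text
t: 3.4
eef_pos: [0.4536, 0.1663, 0.0117]
orientation: [0.648, 0.761, -0.0, -0.0]
contact_force: [-0.2, -0.6, 1.5]
finger_gap: 0.0139
grip_force: 30.0
```

Run:
```python
from h import *
from workcell import state
s=state();M=R.from_quat(s["orientation"]).as_matrix()
print(s,np.arctan2(M[1,1],M[0,1]))
```

```text
{'t': 3.4, 'q': array([-0.34524971,  0.52094113, -0.07364104,  2.10627329,  0.07420238,
        0.51682989, -0.31366901]), 'qvel': array([ 0.00085153, -0.0002802 , -0.00172353, -0.00124617,  0.00058351,
        0.00013493,  0.00228784]), 'effort': array([-9.83851589e-02, -4.67001235e+01, -5.71572762e-01, -1.53947049e+01,
       -8.91903508e-02, -1.04877495e-01, -2.25185504e-02]), 'eef_pos': array([0.45357749, 0.16627779, 0.01170645]), 'orientation': array([ 6.48327419e-01,  7.61361646e-01, -4.70331805e-05, -1.53080635e-05]), 'contact_force': array([-0.24352773, -0.5857798 ,  1.45772144]), 'torque': array([-0.11179574,  0.12153024,  0.02939749]), 'grip_force': 29.999647736549377, 'finger_gap': 0.01385209790969483} 0.16002522797447855
```

Grasped, with a 13.9 mm gap and 30 N. Lift and move to a stand-off in front of the stand.

Call:
apply_moves([
  [[0,0,-0.01],[0,0,0],0.0],
  [[0,0,-0.03],[0,0,0],0.0],
  [[0,0,-0.04],[0,0,0],0.0],
  [[0,0,-0.04],[0,0,0],0.0],
  [[0,0,-0.04],[0,0,0],0.0],
  [[0,0,-0.04],[0,0,0],0.0],
  [[0,0,-0.03],[0,0,0],0.0],
  [[0,0,0],[0,0,0],0.0],
])

```text
t: 4.2
eef_pos: [0.4561, 0.1674, 0.2467]
orientation: [0.648, 0.761, 0.004, 0.002]
contact_force: [0.6, 0.7, -2.7]
finger_gap: 0.014
grip_force: 30.0
```

Run:
```python
from h import *
from workcell import state
s=state();print(s["contact_force"],s["eef_pos"])
for r in plan(s,[.43,-.25,.24],down(.03),12):print(r)
```

```text
[ 0.60582856  0.69604662 -2.74566514] [0.45610503 0.16742963 0.24671566]
[[-0.034, -0.0077, 0.0004], [0.0007, -0.0002, 0.0108]]
[[-0.0341, -0.0073, 0.0005], [0.0007, -0.0002, 0.0109]]
[[-0.0341, -0.007, 0.0004], [0.0007, -0.0002, 0.0108]]
[[-0.0343, -0.0066, 0.0005], [0.0007, -0.0002, 0.0108]]
[[-0.0343, -0.0062, 0.0005], [0.0008, -0.0002, 0.0109]]
[[-0.0343, -0.0058, 0.0004], [0.0007, -0.0002, 0.0108]]
[[-0.0344, -0.0055, 0.0005], [0.0007, -0.0003, 0.0109]]
[[-0.0345, -0.0051, 0.0005], [0.0007, -0.0002, 0.0108]]
[[-0.0345, -0.0047, 0.0006], [0.0007, -0.0002, 0.0108]]
[[-0.0346, -0.0043, 0.0005], [0.0007, -0.0002, 0.0109]]
[[-0.0347, -0.004, 0.0005], [0.0007, -0.0002, 0.0108]]
[[-0.0346, -0.0036, 0.0006], [0.0007, -0.0002, 0.0108]]
```

Call:
apply_moves([
  [[-0.034,-0.0077,0],[0,0,0.0108],0.0],
  [[-0.034,-0.0073,0],[0,0,0.0108],0.0],
  [[-0.034,-0.007,0],[0,0,0.0108],0.0],
  [[-0.034,-0.0066,0],[0,0,0.0108],0.0],
  [[-0.034,-0.0062,0],[0,0,0.0108],0.0],
  [[-0.034,-0.0058,0],[0,0,0.0108],0.0],
  [[-0.034,-0.0055,0],[0,0,0.0108],0.0],
  [[-0.0345,-0.0051,0],[0,0,0.0108],0.0],
  [[-0.0345,-0.0047,0],[0,0,0.0108],0.0],
  [[-0.0345,-0.0043,0],[0,0,0.0108],0.0],
  [[-0.0345,-0.004,0],[0,0,0.0108],0.0],
  [[-0.0345,-0.0036,0],[0,0,0.0108],0.0],
])

```text
t: 5.4
eef_pos: [0.4261, -0.25, 0.2407]
orientation: [0.696, 0.718, -0.0, -0.001]
contact_force: [1.2, -0.7, -1.7]
finger_gap: 0.0141
grip_force: 30.0
```

Call:
apply_moves([
  [[0,0,0],[0,0,0],0.0],
  [[0,0,0],[0,0,0],0.0],
  [[0,0,0],[0,0,0],0.0],
])

```text
t: 5.7
eef_pos: [0.427, -0.2477, 0.2409]
orientation: [0.696, 0.718, -0.0, -0.001]
contact_force: [-0.7, 0.3, -2.5]
finger_gap: 0.0139
grip_force: 30.0
```

Run:
```python
from h import *
from workcell import state,camera
s=state();c=wristworld(camera("wrist"),s);t=camera("top");sc=camera("scene");pickle.dump((s,c,t,sc),open("w2.pkl","wb"))
M=R.from_quat(s["orientation"]).as_matrix()
print(s["eef_pos"],M.round(4),s["q"].round(2),s["contact_force"])
cv2.imwrite("pics/w2.png",c["frame"])
```

```text
[ 0.42697038 -0.24774685  0.24089863] [[-0.0316  0.9995 -0.0015]
 [ 0.9995  0.0317  0.0014]
 [ 0.0015 -0.0015 -1.    ]] [ 0.22  0.18  0.28  1.94 -0.06  1.04  0.56] [-0.74731107  0.26087836 -2.4567595 ]
```

View pics/w2.png

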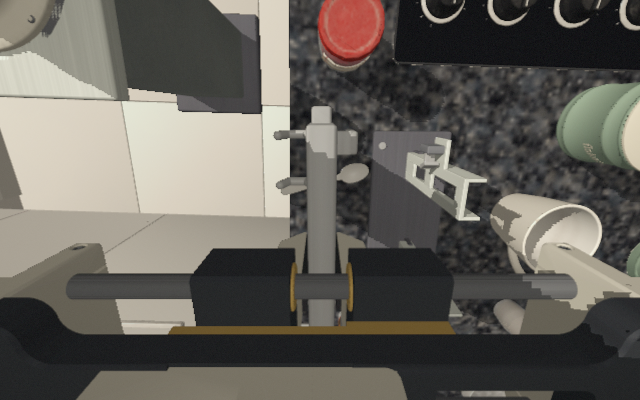

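The wrist view shows the held rail's left end at (320,122) and the left upright with its slot near (440,185). I'll shift right to see the right upright the same way.

Call:
apply_moves([
  [[-0.03,0,0],[0,0,0],0.0],
  [[-0.03,0,0],[0,0,0],0.0],
  [[-0.03,0,0],[0,0,0],0.0],
  [[-0.03,0,0],[0,0,0],0.0],
  [[0,0,0],[0,0,0],0.0],
  [[0,0,0],[0,0,0],0.0],
  [[0,0,0],[0,0,0],0.0],
])

```text
t: 6.55
eef_pos: [0.4315, -0.3674, 0.2414]
orientation: [0.696, 0.718, 0.0, -0.001]
contact_force: [-0.3, -0.2, -2.3]
finger_gap: 0.014
grip_force: 30.0
```

Run:
```python
from h import *
from workcell import state,camera
s=state();c=wristworld(camera("wrist"),s);pickle.dump((s,c),open("w3.pkl","wb"))
print(s["eef_pos"])
c2=pickle.load(open("w2.pkl","rb"))[1]
def crop(im,x,y,w,h,k):
    im=cv2.resize(im[y:y+h,x:x+w],None,fx=k,fy=k,interpolation=cv2.INTER_CUBIC)
    for u in range(0,w,20):cv2.putText(im,str(x+u),(u*k,9),0,.35,(0,0,255),1);cv2.line(im,(u*k,10),(u*k,14),(0,0,255))
    for v in range(0,h,10):cv2.putText(im,str(y+v),(0,v*k+4),0,.35,(0,0,255),1)
    return im
o=np.zeros((600,800,3),np.uint8)
o[:600,:395]=crop(c2["frame"],365,100,132,150,4)[:600,:395]
a=crop(c["frame"],300,40,160,200,3)[:600,:480]
a=cv2.resize(a,(400,500));o[:500,400:]=a
o2=np.zeros((600,800,3),np.uint8)
o2[:480,:400]=crop(c2["frame"],390,120,100,120,4);o2[:600,400:]=crop(c["frame"],370,20,100,150,4)
cv2.imwrite("pics/w3.png",o2)
```

```text
[ 0.43151611 -0.36738862  0.24142825]
```

View pics/w3.png

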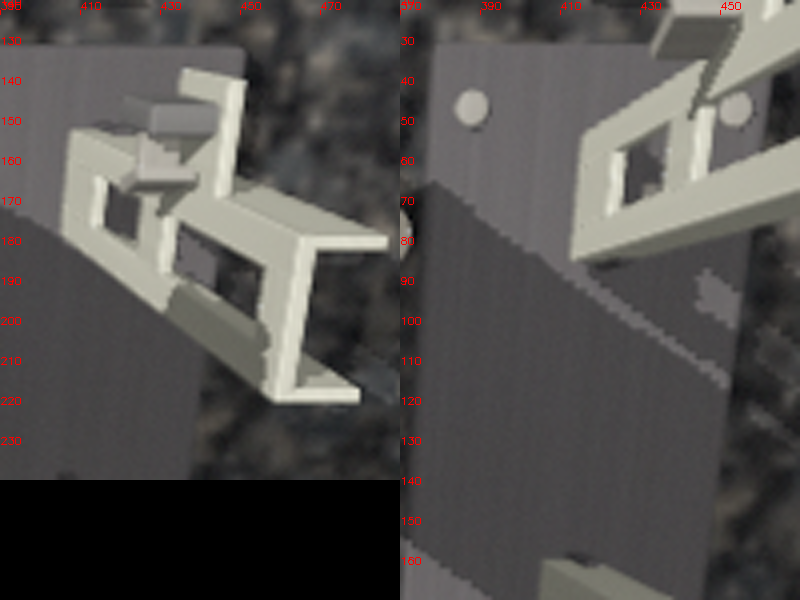

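Left panel: left upright's front face corners (407.5,152.5), (405.8,178.8), (464.5,180), (458,220.5), upper slot corners (429.5,188), (455.5,202), (457,187). Right panel: the same upright seen from further right, plus the right upright's inner foot corner at (405,160). I'll fit the stand pose and height offset.

```bash
cat > fit.py <<'E'
from h import *
from scipy.optimize import least_squares
s2,c2,_,_=pickle.load(open("w2.pkl","rb"));s3,c3=pickle.load(open("w3.pkl","rb"));d=pickle.load(open("c0.pkl","rb"))
O=[(c2,0,(0,83,12),(407.5,152.5)),(c2,0,(0,47,12),(405.75,178.75)),(c2,1,(0,83,173),(464.5,180)),(c2,1,(0,47,173),(458,220.5)),
(c2,1,(0,57,103),(429.5,188)),(c2,1,(0,57,160),(455.5,202)),(c2,1,(0,73,160),(457,187)),(c2,1,(0,57,45),(413,176.2)),(c2,1,(0,73,45),(413.75,163.75)),(c2,1,(0,57,85),(424.5,180)),
(c3,0,(0,83,12),(415.75,53.75)),(c3,0,(0,47,12),(413.25,85)),(c3,1,(0,57,45),(421.75,74.25)),(c3,1,(0,73,45),(423,58)),(c3,1,(0,57,85),(436.25,67.5)),(c3,1,(0,57,103),(443,65)),(c3,0,(0,-47,12),(405.25,160.5)),
(d["scene"],0,(0,-83,12),(390,290)),(d["scene"],0,(0,-47,12),(380,279.8)),(d["scene"],0,(0,47,12),(357.4,255.1)),(d["scene"],0,(0,83,12),(348,247.8)),
(d["top"],0,(0,-83,12),(388.9,247.8)),(d["top"],0,(0,-47,12),(378.6,244.2)),(d["top"],0,(0,47,12),(353.6,233.3)),(d["top"],0,(0,83,12),(343,231.2))]
def world(p,X,up):
    X=np.array(X,float)/1e3;X[2]+=up*p[3];return R.from_euler('z',p[2]).as_matrix()@X+[p[0],p[1],0]
def f(p):return np.concatenate([(proj(c,world(p,X,u))[0]-uv) for c,u,X,uv in O])
r=least_squares(f,[.546,-.3,.02,0],loss="soft_l1",x_scale=[.01,.01,.01,.01])
if __name__=="__main__":
    print(r.x.round(4));print(f(r.x).reshape(-1,2).round(1).tolist())
    print(np.sqrt(np.diag(np.linalg.inv(r.jac.T@r.jac))).round(4))
    g=cv2.cvtColor(c3["frame"],6).astype(int)
    print(g[96:130:1,321].tolist());
    for y in (126,150,175,200,225):print(y,g[y,296:350].tolist())
    # held rail from w1 vs prediction: tab/bar geometry given TCP
    for c,s in((c2,s2),(c3,s3)):
        Rt=R.from_quat(s["orientation"]).as_matrix()
        Q=lambda x,y,z:s["eef_pos"]+Rt@np.array([y,x,11.7-z])/1e3
        print([proj(c,Q(x,75,44))[0].round(1).tolist() for x in(-7,7)],proj(c,Q(-7,30,44))[0].round(1),proj(c,Q(7,30,44))[0].round(1),proj(c,Q(0,83,25))[0].round(1))
E
python3 fit.py
```

```text
[ 0.546  -0.2991  0.0307  0.0027]
[[-0.4, -0.8], [-1.0, -1.3], [0.9, -1.8], [1.0, -0.9], [0.6, -0.6], [-1.7, 1.7], [-0.7, -0.8], [0.3, -0.3], [0.8, -0.3], [-0.2, 3.4], [-1.0, 1.2], [-1.3, 1.0], [0.6, -0.4], [0.9, 0.6], [-0.4, 1.2], [0.2, 0.9], [0.2, -1.3], [0.0, 0.4], [0.4, 0.7], [-0.7, 1.2], [0.3, -0.2], [0.2, -0.1], [0.3, -0.5], [-0.9, 0.2], [-0.0, -1.5]]
[0.0007 0.0004 0.01   0.0015]
[39, 32, 33, 31, 32, 31, 32, 34, 34, 35, 101, 120, 124, 128, 128, 126, 127, 127, 128, 129, 129, 126, 128, 129, 127, 126, 126, 103, 93, 109, 120, 122, 123, 126]
126 [54, 48, 42, 38, 36, 35, 41, 46, 53, 58, 77, 104, 114, 116, 118, 118, 117, 117, 116, 117, 118, 118, 118, 118, 120, 120, 118, 118, 120, 120, 119, 119, 119, 117, 117, 116, 116, 115, 111, 106, 87, 50, 50, 55, 55, 60, 59, 58, 57, 56, 55, 51, 46, 39]
150 [68, 72, 69, 64, 61, 58, 57, 57, 54, 77, 141, 185, 183, 180, 176, 175, 173, 175, 164, 124, 124, 123, 125, 124, 125, 125, 125, 126, 125, 125, 123, 123, 124, 123, 124, 122, 122, 119, 113, 108, 104, 111, 127, 125, 126, 124, 123, 123, 125, 128, 128, 127, 128, 125]
175 [32, 31, 33, 33, 37, 47, 57, 65
[... 162 characters left out ...]
, 61, 57, 57, 61, 67, 68, 68, 71, 68, 66, 62, 53, 46]
200 [54, 61, 68, 75, 75, 69, 62, 59, 60, 60, 94, 156, 185, 180, 176, 173, 172, 172, 172, 173, 175, 176, 177, 176, 177, 177, 176, 175, 175, 175, 173, 173, 172, 170, 170, 169, 164, 145, 123, 99, 65, 48, 46, 42, 45, 44, 52, 57, 59, 61, 62, 62, 61, 63]
225 [77, 82, 85, 88, 83, 72, 65, 56, 45, 40, 62, 134, 182, 182, 178, 173, 171, 171, 172, 173, 172, 174, 174, 176, 175, 176, 175, 175, 174, 174, 172, 172, 171, 170, 169, 167, 159, 136, 115, 90, 66, 62, 62, 65, 74, 83, 91, 100, 107, 107, 95, 86, 88, 95]
[[304.3, 122.0], [336.6, 122.0]] [306. 219.] [335.1 219. ] [320.5 103.8]
[[304.3, 122.0], [336.6, 122.0]] [306. 219.] [335.1 219. ] [320.5 103.8]
```

Run:
```python
from h import *
from workcell import state
s=state()
for r in plan(s,[.514,-.2993,.2414],down(.0307),4):print(r)
```

```text
[[0.0163, 0.0212, 0.0001], [0.0, -0.0003, 0.0005]]
[[0.0164, 0.0211, 0.0], [0.0, -0.0003, 0.0005]]
[[0.0163, 0.0211, 0.0], [0.0, -0.0003, 0.0005]]
[[0.0164, 0.0212, 0.0001], [0.0, -0.0003, 0.0005]]
```

Call:
apply_moves([
  [[0.0164,0.0212,0],[0,0,0],0.0],
  [[0.0164,0.0212,0],[0,0,0],0.0],
  [[0.0164,0.0212,0],[0,0,0],0.0],
  [[0.0164,0.0212,0],[0,0,0],0.0],
  [[0,0,0.03],[0,0,0],0.0],
  [[0,0,0.03],[0,0,0],0.0],
  [[0,0,0.03],[0,0,0],0.0],
  [[0,0,0.0135],[0,0,0],0.0],
  [[0,0,0],[0,0,0],0.0],
  [[0,0,0],[0,0,0],0.0],
  [[0,0,0],[0,0,0],0.0],
])

```text
t: 7.7
eef_pos: [0.5151, -0.3016, 0.1401]
orientation: [0.696, 0.718, 0.001, 0.001]
contact_force: [0.3, -0.1, -2.0]
finger_gap: 0.0134
grip_force: 30.0
```

Run:
```python
from h import *
from workcell import state,camera
s=state();c=wristworld(camera("wrist"),s);t=camera("top");sc=camera("scene");pickle.dump((s,c,t,sc),open("w4.pkl","wb"))
M=R.from_quat(s["orientation"]).as_matrix()
print(s["eef_pos"],np.arctan2(M[1,1],M[0,1]),M[2],s["contact_force"])
o=np.zeros((600,800,3),np.uint8)
def put(im,x,y,w,h,k,X,Y):
    z=cv2.resize(im[y:y+h,x:x+w],None,fx=k,fy=k,interpolation=cv2.INTER_CUBIC)
    for u in range(0,w,20):cv2.putText(z,str(x+u),(int(u*k),9),0,.35,(0,0,255),1)
    for v in range(0,h,20):cv2.putText(z,str(y+v),(0,int(v*k)+4),0,.35,(0,0,255),1)
    o[Y:Y+z.shape[0],X:X+z.shape[1]]=z
put(c["frame"],290,60,200,200,2.5,0,0)
put(sc["frame"],330,190,90,100,3,520,0)
put(t["frame"],330,180,90,90,3,520,310)
cv2.imwrite("pics/w4.png",o)
```

```text
[ 0.51505666 -0.30160142  0.14008168] 0.030525379881853606 [-0.00137533  0.00287075 -0.99999493] [ 0.31623793 -0.13956554 -2.04926061]
```

View pics/w4.png

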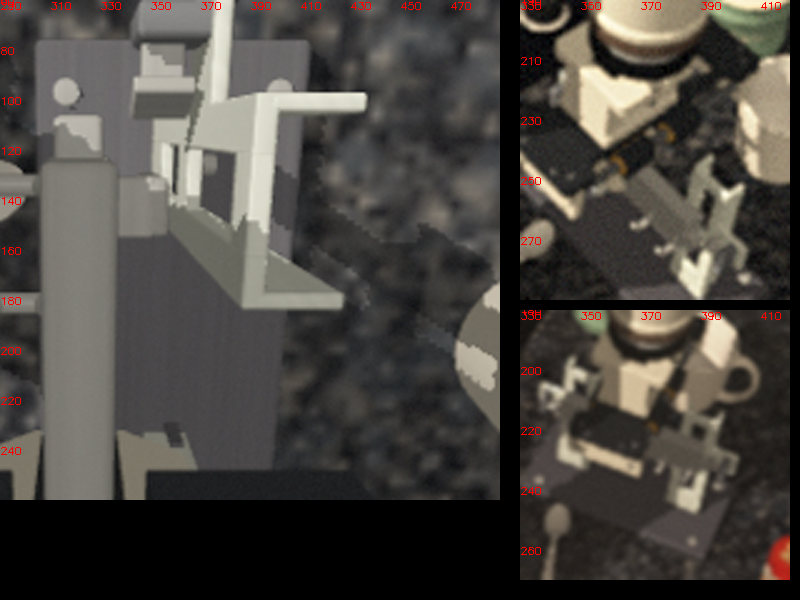

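The rail is in front of the stand, with the tab at rows 131–155 and columns 337–357. The upright's top front corners are at (389,98) and (387,182). Slot top corners are at about (385,121) and (384,153). I'll compare with predictions for a relative correction.

```bash
cat > rel.py <<'E'
from fit import *
import fit
s4,c4,t4,sc4=pickle.load(open("w4.pkl","rb"))
Rt=R.from_quat(s4["orientation"]).as_matrix()
Q=lambda x,y,z:s4["eef_pos"]+Rt@np.array([y-.7,x,11.7-z])/1e3
print("stand pred",[(X,proj(c4,world(r.x,X,1))[0].round(1).tolist()) for X in[(0,83,173),(0,47,173),(0,73,160),(0,57,160)]])
print("rail pred lip",[proj(c4,Q(x,y,24))[0].round(1).tolist() for x in(13.5,18.5) for y in(59,71)],"end",proj(c4,Q(0,75,44))[0].round(1),"ear",proj(c4,Q(0,83,25))[0].round(1))
fit.O+=[(c4,1,(0,83,173),(389.2,98)),(c4,1,(0,47,173),(386.8,182.4)),(c4,1,(0,73,160),(385.2,120.8)),(c4,1,(0,57,160),(383.6,153.2))]
r2=least_squares(f,r.x,loss="soft_l1",x_scale=[.01]*4);print(r2.x.round(4),f(r2.x).reshape(-1,2)[-4:].round(1).tolist())
for k in(c4,):
    # per-upright y from w4 alone: solve x,y,d with yaw fixed
    fit.O=fit.O[-4:];r3=least_squares(lambda p:f([p[0],p[1],.0307,p[2]]),[.546,-.3,0],x_scale=[.01]*3);print(r3.x.round(4),r3.fun.round(1))
g=cv2.cvtColor(c4["frame"],6).astype(int)
print("tab col345",g[125:160,345].tolist());print("top edge col392",g[90:110,392].tolist(),g[172:190,392].tolist());print("end col 322",g[100:128,322].tolist())
E
python3 rel.py
```

```text
stand pred [((0, 83, 173), [395.8, 98.4]), ((0, 47, 173), [389.6, 183.2]), ((0, 73, 160), [387.0, 122.4]), ((0, 57, 160), [384.7, 156.6])]
rail pred lip [[346.6, 154.1], [347.2, 130.3], [356.2, 154.1], [357.1, 130.3]] end [320.4 123.6] ear [320.5 105.3]
[ 0.5457 -0.2987  0.0381  0.0031] [[4.8, -0.7], [1.6, 0.2], [0.3, 0.8], [-0.1, 2.8]]
[ 5.452e-01 -2.987e-01 -1.000e-04] [ 3.  -0.4 -0.5 -1.6 -1.2  0.4 -1.8  1.7]
tab col345 [108, 108, 108, 108, 101, 111, 121, 129, 131, 132, 131, 131, 131, 131, 131, 131, 130, 131, 131, 130, 130, 129, 130, 129, 130, 130, 130, 130, 128, 107, 81, 74, 73, 75, 75]
top edge col392 [106, 104, 104, 104, 103, 105, 105, 180, 199, 200, 200, 202, 205, 205, 206, 210, 215, 219, 221, 223] [158, 158, 157, 158, 157, 157, 157, 157, 158, 158, 154, 109, 77, 74, 73, 75, 71, 72]
end col 322 [107, 108, 108, 107, 107, 109, 160, 179, 182, 181, 180, 180, 179, 180, 158, 134, 129, 130, 128, 129, 130, 129, 128, 105, 95, 112, 120, 125]
```

Predictions agree within 0.5 mm. The rail needs +2.6 mm sideways and then about 22.8 mm forward. The upright offset is about +0 to +3 mm.

Call:
apply_moves([
  [[0.0026,0,0],[0,0,0],0.0],
  [[0,0,0],[0,0,0],0.0],
  [[0,0,0],[0,0,0],0.0],
  [[0,0,0],[0,0,0],0.0],
])

```text
t: 8.25
eef_pos: [0.5137, -0.2984, 0.1382]
orientation: [0.696, 0.718, 0.0, -0.0]
contact_force: [-0.0, 0.9, -1.8]
finger_gap: 0.0136
grip_force: 30.0
```

```bash
cat > st.py <<'E'
from h import *
from workcell import state
s=state();M=R.from_quat(s["orientation"]).as_matrix();S=np.array([.5457,-.2988,0]);Rz=R.from_euler('z',.033).as_matrix()
ro=s["eef_pos"]+M@[-.0008,0,.0117]
print("t",s["t"],"rail in stand mm",(Rz.T@(ro-S)*1e3).round(1),"yaw",np.arctan2(M[1,1],M[0,1]).round(4),"tilt",M[2,:2].round(4),"F",s["contact_force"].round(1),"M",s["torque"].round(2),"gap",round(s["finger_gap"],4))
E
python3 st.py
```

```text
t 8.25 rail in stand mm [-32.    0.7 126.5] yaw 0.0305 tilt [ 0.0001 -0.    ] F [-0.   0.9 -1.8] M [-0.11  0.06 -0.03] gap 0.0136
```

Call:
apply_moves([
  [[-0.0005,0.003,0],[0,0,0],0.0],
  [[0,0.003,0],[0,0,0],0.0],
  [[0,0.003,0],[0,0,0],0.0],
  [[0,0.003,0],[0,0,0],0.0],
  [[0,0.002,0],[0,0,0],0.0],
  [[0,0.002,0],[0,0,0],0.0],
  [[0,0.0,0],[0,0,0],0.0],
  [[0,0.0,0],[0,0,0],0.0],
])

```text
t: 9.05
eef_pos: [0.5296, -0.2984, 0.1381]
orientation: [0.696, 0.718, -0.0, -0.0]
contact_force: [0.1, 0.1, -1.8]
finger_gap: 0.014
grip_force: 30.0
```

```bash
python3 st.py
```

```text
t 9.05 rail in stand mm [-1.600e+01  1.000e-01  1.264e+02] yaw 0.0304 tilt [ 0.0001 -0.0002] F [ 0.1  0.1 -1.8] M [-0.1   0.04 -0.  ] gap 0.014
```

Call:
apply_moves([
  [[0,0.002,0],[0,0,0],0.0],
  [[0,0.002,0],[0,0,0],0.0],
  [[0,0.0015,0],[0,0,0],0.0],
  [[0,0.001,0],[0,0,0],0.0],
  [[0,0.001,0],[0,0,0],0.0],
  [[0,0.0,0],[0,0,0],0.0],
  [[0,0.0,0],[0,0,0],0.0],
])

```text
t: 9.75
eef_pos: [0.5362, -0.2982, 0.1379]
orientation: [0.696, 0.718, -0.0, -0.001]
contact_force: [-4.5, 0.4, -0.2]
finger_gap: 0.0137
grip_force: 30.0
```

```bash
python3 st.py
```

```text
t 9.75 rail in stand mm [-9.500e+00  1.000e-01  1.262e+02] yaw 0.0299 tilt [ 0.0005 -0.0017] F [-4.5  0.4 -0.2] M [ 0.03  0.87 -0.15] gap 0.0137
```

Run:
```python
from h import *
from workcell import state,camera
s=state();c=wristworld(camera("wrist"),s);sc=camera("scene");t=camera("top");pickle.dump((s,c,sc,t),open("w5.pkl","wb"))
o=np.zeros((600,800,3),np.uint8)
def put(im,x,y,w,h,k,X,Y):
    z=cv2.resize(im[y:y+h,x:x+w],None,fx=k,fy=k,interpolation=cv2.INTER_CUBIC)
    for u in range(0,w,20):cv2.putText(z,str(x+u),(int(u*k),9),0,.35,(0,0,255),1)
    for v in range(0,h,20):cv2.putText(z,str(y+v),(0,int(v*k)+4),0,.35,(0,0,255),1)
    o[Y:Y+z.shape[0],X:X+z.shape[1]]=z
put(c["frame"],300,60,120,140,4,0,0)
put(sc["frame"],340,190,75,100,4,490,0)
put(t["frame"],355,190,60,48,5,490,405-45)
cv2.imwrite("pics/w5.png",o)
```

```text
(no output)
```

View pics/w5.png

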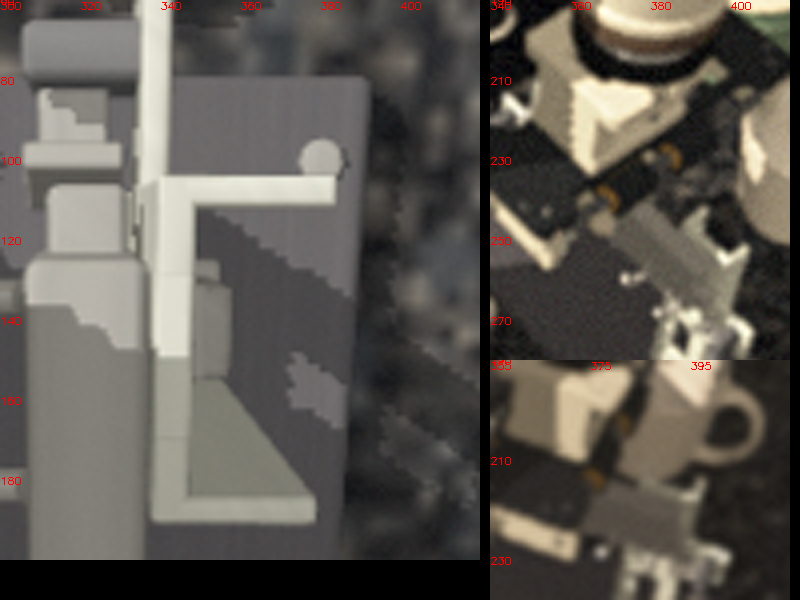

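Left panel: the left lip is through the slot, behind the plate at columns 348–358, and the bar back is almost against the plate. The ear sits above the catch. I'll back off slightly to relieve the contact.

Call:
apply_moves([
  [[0,-0.0015,0],[0,0,0],0.0],
  [[0,0.0,0],[0,0,0],0.0],
  [[0,0.0,0],[0,0,0],0.0],
])

```text
t: 10.2
eef_pos: [0.5362, -0.2982, 0.1382]
orientation: [0.696, 0.718, 0.0, 0.0]
contact_force: [-1.3, 1.0, -2.5]
finger_gap: 0.0138
grip_force: 30.0
```

```bash
python3 st.py
```

```text
t 10.2 rail in stand mm [-9.500e+00  1.000e-01  1.265e+02] yaw 0.0306 tilt [-0.0003  0.0007] F [-1.3  1.  -2.5] M [-0.17  0.33 -0.13] gap 0.0138
```

Call:
apply_moves([
  [[0,-0.001,0],[0,0,0],0.0],
  [[0,0.0,0],[0,0,0],0.0],
  [[0,0.0,0],[0,0,0],0.0],
])

```text
t: 10.5
eef_pos: [0.5353, -0.2982, 0.1385]
orientation: [0.696, 0.718, 0.0, 0.0]
contact_force: [-0.2, 0.4, -1.9]
finger_gap: 0.0137
grip_force: 30.0
```

```bash
python3 st.py
```

```text
t 10.5 rail in stand mm [-1.030e+01  1.000e-01  1.268e+02] yaw 0.0309 tilt [-0.0003  0.0011] F [-0.2  0.4 -1.9] M [-0.06  0.1   0.02] gap 0.0137
```

Call:
apply_moves([
  [[0,0,0.003],[0,0,0],0.0],
  [[0,0,0.003],[0,0,0],0.0],
  [[0,0,0.002],[0,0,0],0.0],
  [[0,0,0.002],[0,0,0],0.0],
  [[0,0,0.001],[0,0,0],0.0],
  [[0,0,0],[0,0,0],0.0],
  [[0,0,0],[0,0,0],0.0],
])

```text
t: 11.2
eef_pos: [0.5347, -0.2981, 0.1272]
orientation: [0.696, 0.718, 0.0, -0.0]
contact_force: [0.3, 0.9, -3.4]
finger_gap: 0.0137
grip_force: 30.0
```

```bash
python3 st.py
```

```text
t 11.2 rail in stand mm [-11.    0.2 115.5] yaw 0.0305 tilt [ 0.0002 -0.0001] F [ 0.3  0.9 -3.4] M [ 0.01  0.11 -0.02] gap 0.0137
```

Call:
apply_moves([
  [[0,0.0005,0.001],[0,0,0],0.0],
  [[0,0,0.001],[0,0,0],0.0],
  [[0,0,0.001],[0,0,0],0.0],
  [[0,0,0.001],[0,0,0],0.0],
  [[0,0,0],[0,0,0],0.0],
])

```text
t: 11.7
eef_pos: [0.536, -0.2988, 0.124]
orientation: [0.696, 0.718, 0.0, 0.001]
contact_force: [-0.5, 0.6, 3.8]
finger_gap: 0.0137
grip_force: 30.0
```

```bash
python3 st.py
```

```text
t 11.7 rail in stand mm [ -9.7  -0.5 112.3] yaw 0.0304 tilt [-0.0011  0.0018] F [-0.5  0.6  3.8] M [-0.01  0.15 -0.02] gap 0.0137
```

Call:
apply_moves([
  [[0,0,0.001],[0,0,0],0.0],
  [[0,0,0.001],[0,0,0],0.0],
  [[0,0,0],[0,0,0],0.0],
])

```text
t: 12.0
eef_pos: [0.5361, -0.2992, 0.1223]
orientation: [0.696, 0.718, 0.0, 0.001]
contact_force: [-0.1, 0.2, 6.2]
finger_gap: 0.0139
grip_force: 30.0
```

Call:
apply_moves([
  [[0,0,0.001],[0,0,0],0.0],
  [[0,0,0.001],[0,0,0],0.0],
  [[0,0,0],[0,0,0],0.0],
])

```text
t: 12.3
eef_pos: [0.5361, -0.2993, 0.1204]
orientation: [0.696, 0.718, 0.0, 0.001]
contact_force: [-1.1, 0.5, 6.7]
finger_gap: 0.0138
grip_force: 30.0
```

```bash
python3 st.py
```

```text
t 12.3 rail in stand mm [ -9.5  -1.  108.7] yaw 0.03 tilt [-0.0016  0.0023] F [-1.1  0.5  6.7] M [-0.08  0.25 -0.06] gap 0.0138
```

Call:
apply_moves([
  [[0.0005,-0.0005,0.001],[0,0,0],0.0],
  [[0,0,0.001],[0,0,0],0.0],
  [[0,0,0.001],[0,0,0],0.0],
  [[0,0,0],[0,0,0],0.0],
])

```text
t: 12.7
eef_pos: [0.535, -0.2978, 0.116]
orientation: [0.696, 0.718, 0.0, 0.0]
contact_force: [1.4, -0.3, 1.1]
finger_gap: 0.0138
grip_force: 30.0
```

Call:
apply_moves([
  [[0,0,0.001],[0,0,0],0.0],
  [[0,0,0.001],[0,0,0],0.0],
  [[0,0,0.001],[0,0,0],0.0],
  [[0,0,0],[0,0,0],0.0],
])

```text
t: 13.1
eef_pos: [0.5345, -0.2977, 0.1129]
orientation: [0.696, 0.718, -0.0, -0.0]
contact_force: [1.6, -0.2, -0.5]
finger_gap: 0.0139
grip_force: 30.0
```

```bash
python3 st.py
```

```text
t 13.1 rail in stand mm [-11.2   0.7 101.2] yaw 0.0304 tilt [ 0.0002 -0.0005] F [ 1.6 -0.2 -0.5] M [-0.12 -0.17  0.01] gap 0.0139
```

Call:
apply_moves([
  [[-0.0003,0.0007,0.001],[0,0,0],0.0],
  [[0,0,0.001],[0,0,0],0.0],
  [[0,0,0.001],[0,0,0],0.0],
  [[0,0,0.001],[0,0,0],0.0],
  [[0,0,0.001],[0,0,0],0.0],
  [[0,0,0.001],[0,0,0],0.0],
  [[0,0,0.001],[0,0,0],0.0],
  [[0,0,0],[0,0,0],0.0],
])

```text
t: 13.9
eef_pos: [0.5355, -0.2979, 0.106]
orientation: [0.696, 0.718, 0.0, -0.0]
contact_force: [0.2, -0.3, 1.3]
finger_gap: 0.0137
grip_force: 30.0
```

```bash
python3 st.py
```

```text
t 13.9 rail in stand mm [-10.2   0.4  94.3] yaw 0.0305 tilt [ 0.0001 -0.    ] F [ 0.2 -0.3  1.3] M [-0.15  0.02 -0.04] gap 0.0137
```

Call:
apply_moves([
  [[0,0,0.001],[0,0,0],0.0],
  [[0,0,0.001],[0,0,0],0.0],
  [[0,0,0.001],[0,0,0],0.0],
  [[0,0,0],[0,0,0],0.0],
])

```text
t: 14.3
eef_pos: [0.5348, -0.2974, 0.1023]
orientation: [0.696, 0.718, -0.0, -0.001]
contact_force: [-0.9, 1.4, -3.4]
finger_gap: 0.014
grip_force: 30.0
```

Call:
apply_moves([
  [[0,0,0.001],[0,0,0],0.0],
  [[0,0,0.001],[0,0,0],0.0],
  [[0,0,0],[0,0,0],0.0],
])

```text
t: 14.6
eef_pos: [0.5353, -0.2978, 0.1016]
orientation: [0.696, 0.718, 0.0, -0.0]
contact_force: [-1.2, 1.8, 2.0]
finger_gap: 0.0139
grip_force: 30.0
```

Call:
apply_moves([
  [[0,0,0.001],[0,0,0],0.0],
  [[0,0,0],[0,0,0],0.0],
  [[0,0,0],[0,0,0],0.0],
])

```text
t: 14.9
eef_pos: [0.5354, -0.2979, 0.1014]
orientation: [0.696, 0.718, 0.0, -0.0]
contact_force: [-4.6, 2.9, 9.8]
finger_gap: 0.0138
grip_force: 30.0
```

```bash
python3 st.py
```

```text
t 14.9 rail in stand mm [-10.3   0.5  89.7] yaw 0.0305 tilt [0.0005 0.0003] F [-4.6  2.9  9.8] M [0.91 0.94 0.17] gap 0.0138
```

Force rises steeply at rail z of about 89.7, so it looks seated. I'll relieve it and check the catches.

Call:
apply_moves([
  [[0,0,-0.001],[0,0,0],0.0],
  [[0,0,0],[0,0,0],0.0],
])

```text
t: 15.1
eef_pos: [0.5357, -0.2983, 0.1016]
orientation: [0.696, 0.718, 0.0, 0.0]
contact_force: [-1.5, 1.2, 4.2]
finger_gap: 0.014
grip_force: 30.0
```

```bash
python3 st.py
python3 - <<'E'
from h import *
from workcell import state,camera
s=state();c=wristworld(camera("wrist"),s);sc=camera("scene");t=camera("top");pickle.dump((s,c,sc,t),open("w6.pkl","wb"))
o=np.zeros((600,800,3),np.uint8)
def put(im,x,y,w,h,k,X,Y):
    z=cv2.resize(im[y:y+h,x:x+w],None,fx=k,fy=k,interpolation=cv2.INTER_CUBIC)
    for u in range(0,w,20):cv2.putText(z,str(x+u),(int(u*k),9),0,.35,(0,0,255),1)
    for v in range(0,h,20):cv2.putText(z,str(y+v),(0,int(v*k)+4),0,.35,(0,0,255),1)
    o[Y:Y+z.shape[0],X:X+z.shape[1]]=z
put(c["frame"],290,60,110,140,4,0,0)
put(sc["frame"],360,230,60,60,5,450,0)
put(t["frame"],365,200,55,58,5,450,305)
cv2.imwrite("pics/w6.png",o)
E
```

```text
t 15.1 rail in stand mm [-9.9  0.  89.9] yaw 0.0303 tilt [-0.0005  0.0009] F [-1.5  1.2  4.2] M [0.49 0.21 0.07] gap 0.014
```

View pics/w6.png

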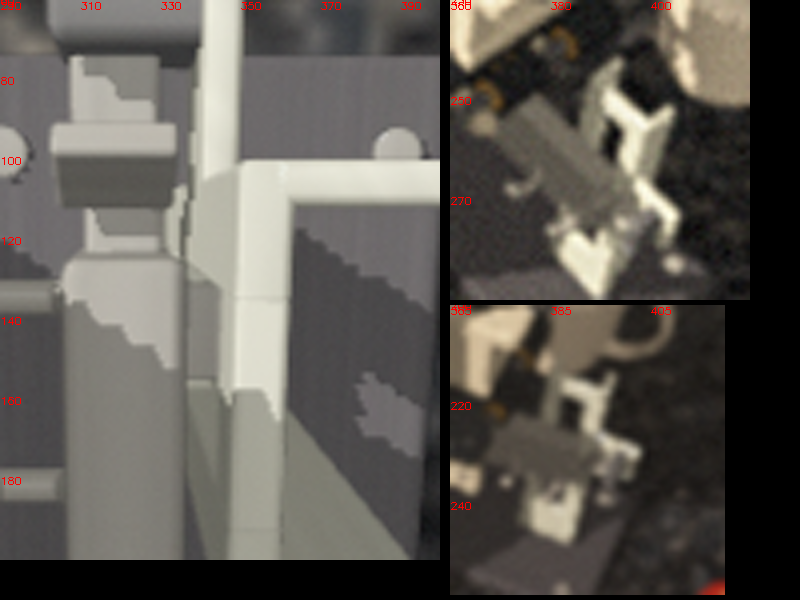

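Left: the nose at rows 91–111 overlaps the ear below it, so it has snapped. On the right the catch looks to be over the ear at about (400,268) in the scene view, but the resolution is low. I'll release, rise straight up, and inspect the right side with the wrist camera.

Call:
apply_moves([
  [[0,0,0],[0,0,0],0.03],
  [[0,0,0],[0,0,0],0.05],
  [[0,0,0],[0,0,0],0.05],
  [[0,0,0],[0,0,0],0.05],
  [[0,0,-0.01],[0,0,0],0.05],
  [[0,0,-0.02],[0,0,0],0.05],
  [[0,0,-0.03],[0,0,0],0.05],
  [[0,0,-0.03],[0,0,0],0.05],
  [[0,0,-0.03],[0,0,0],0.05],
  [[0,0,-0.02],[0,0,0],0.05],
])

```text
t: 16.25
eef_pos: [0.5362, -0.2987, 0.2446]
orientation: [0.696, 0.718, 0.001, 0.002]
contact_force: [-0.1, 0.0, -0.5]
finger_gap: 0.0499
grip_force: 0.0
```

Call:
apply_moves([
  [[-0.03,0,0],[0,0,0],0.05],
  [[-0.03,0,0],[0,0,0],0.05],
  [[-0.03,0,0],[0,0,0],0.05],
  [[-0.03,0,0],[0,0,0],0.05],
  [[-0.03,0,0],[0,0,0],0.05],
  [[0,0,0],[0,0,0],0.05],
  [[0,0,0],[0,0,0],0.05],
])

```text
t: 16.95
eef_pos: [0.5394, -0.4486, 0.2414]
orientation: [0.697, 0.717, -0.0, -0.0]
contact_force: [-0.6, -0.0, -0.1]
finger_gap: 0.0502
grip_force: 0.0
```

```bash
python3 st.py
python3 - <<'E'
from h import *
from workcell import state,camera
s=state();c=wristworld(camera("wrist"),s);pickle.dump((s,c),open("w7.pkl","wb"))
cv2.imwrite("pics/w7.png",cv2.resize(c["frame"][0:260,200:520],None,fx=2.3,fy=2.3,interpolation=cv2.INTER_CUBIC))
s6,c6,_,_=pickle.load(open("w6.pkl","rb"))
Rz=R.from_euler('z',.031).as_matrix()
for n,cc,sg in(("w6 L",c6,1),("w7 R",c,-1),("w7 L",c,1)):
    for disp in(0,3.5):
        print(n,disp,[proj(cc,Rz@(np.array([-7,sg*(y+disp*(q)),z+4.7])/1e3)+[.5435,-.2988,0])[0].round(1).tolist() for y,z,q in((79.5,112.5,1),(83,110,0),(75,129,0))])
E
```

```text
t 16.95 rail in stand mm [ -11.2 -150.3  229.7] yaw 0.0287 tilt [ 0.     -0.0002] F [-0.6 -0.  -0.1] M [-0.05  0.11 -0.03] gap 0.0502
w6 L 0 [[322.0, 112.9], [321.9, 105.4], [322.1, 123.8]]
w6 L 3.5 [[322.0, 105.3], [321.9, 105.4], [322.1, 123.8]]
w7 R 0 [[322.5, 121.9], [322.5, 125.5], [322.6, 117.4]]
w7 R 3.5 [[322.5, 125.6], [322.5, 125.5], [322.6, 117.4]]
w7 L 0 [[322.3, -83.6], [322.3, -87.0], [322.4, -90.7]]
w7 L 3.5 [[322.3, -89.1], [322.3, -87.0], [322.4, -90.7]]
```

View pics/w7.png

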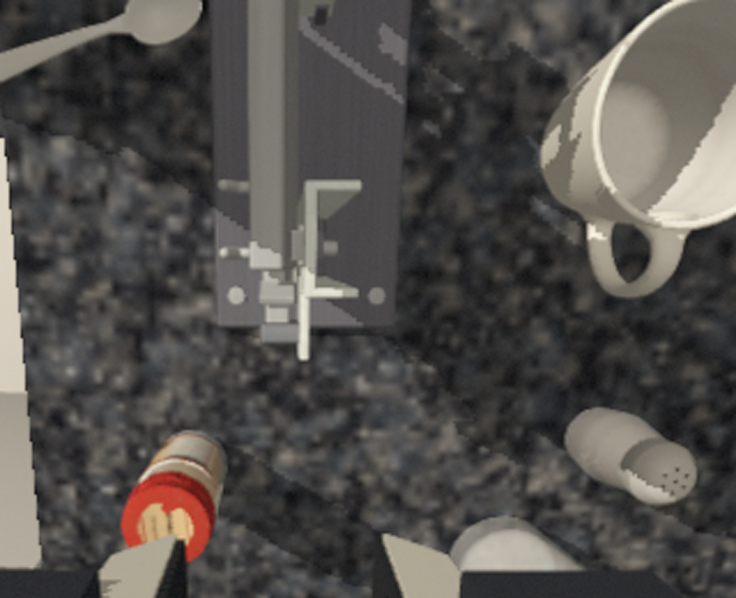

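Call:
apply_moves([
  [[0,0,0.03],[0,0,0],0.05],
  [[0,0,0.03],[0,0,0],0.05],
  [[0,0,0.015],[0,0,0],0.05],
  [[0,0,0],[0,0,0],0.05],
  [[0,0,0],[0,0,0],0.05],
  [[0,0,0],[0,0,0],0.05],
])

```text
t: 17.6
eef_pos: [0.5411, -0.4486, 0.1683]
orientation: [0.696, 0.718, 0.0, 0.002]
contact_force: [-0.8, -0.0, -0.2]
finger_gap: 0.0502
grip_force: 0.0
```

Run:
```python
from h import *
from workcell import state,camera
s=state();c=wristworld(camera("wrist"),s);pickle.dump((s,c),open("w8.pkl","wb"));print(s["eef_pos"])
g=cv2.cvtColor(c["frame"],6).astype(int)
Rz=R.from_euler('z',.031).as_matrix()
pr=lambda X:proj(c,Rz@(np.array(X)/1e3)+[.5435,-.2988,0])[0].round(1).tolist()
print("bar end",pr([-8,-75,133.7]),"tip rest",pr([-8,-79.5,117.2]),"pushed",pr([-8,-83,117.2]),"ear end",pr([-8,-83,114.7]),"upright top out",pr([0,-83,177.7]),pr([0,-47,177.7]))
for u in (312,316,320,324,328):print(u,g[95:165,u].tolist())
p=pr([0,-83,177.7]);print("plate col",g[int(p[1])-20:int(p[1])+20,int(p[0])+4].tolist(),int(p[1])-20)
g6=cv2.cvtColor(pickle.load(open("w6.pkl","rb"))[1]["frame"],6).astype(int);print("w6",g6[85:130,320].tolist())
```

```text
[ 0.54105221 -0.44858185  0.16825667]
bar end [319.2, 119.1] tip rest [319.3, 125.1] pushed [319.3, 130.1] ear end [319.3, 129.8] upright top out [334.2, 137.3] [335.2, 61.0]
312 [124, 124, 125, 124, 124, 125, 125, 123, 125, 125, 125, 125, 124, 125, 173, 182, 181, 181, 183, 182, 183, 179, 159, 130, 128, 168, 173, 183, 187, 187, 178, 172, 168, 166, 167, 169, 167, 167, 168, 174, 174, 159, 148, 141, 134, 163, 181, 183, 183, 181, 182, 182, 182, 183, 141, 104, 119, 135, 139, 140, 136, 136, 136, 132, 130, 120, 102, 74, 64, 61]
316 [126, 126, 126, 126, 126, 127, 125, 127, 127, 128, 126, 127, 127, 127, 127, 126, 162, 170, 180, 182, 181, 180, 160, 132, 109, 123, 126, 126, 164, 183, 168, 168, 167, 165, 166, 168, 167, 167, 169, 174, 176, 160, 150, 144, 118, 123, 170, 178, 178, 179, 177, 178, 178, 177, 139, 99, 116, 135, 140, 141, 138, 136, 134, 131, 130, 118, 101, 80, 97, 94]
320 [113, 113, 114, 114, 113, 114, 114, 112, 113, 113, 113, 112, 114, 114, 115, 113, 113, 114, 129, 133, 133, 132, 118, 97, 114, 125, 128, 128, 127, 128, 118, 114, 157, 165, 166, 169, 167, 165, 168, 173, 175, 161, 151, 146
[... 510 characters left out ...]
, 128, 128, 128, 128, 126, 118, 99, 95, 90, 87, 122, 159, 166, 167, 166, 166, 165, 189, 156, 116, 108, 108, 108, 109, 102, 100, 101, 100, 102, 102, 101, 99, 106, 109, 108, 106, 106, 108, 108, 108, 83, 68, 91, 95, 115, 134, 140, 143, 140, 138, 135, 132, 130, 121, 100, 68, 61, 65]
plate col [164, 158, 160, 163, 162, 209, 217, 218, 217, 217, 217, 216, 217, 216, 215, 216, 215, 214, 215, 189, 129, 104, 107, 106, 108, 106, 106, 107, 106, 105, 95, 73, 48, 42, 39, 36, 51, 53, 55, 55] 117
w6 [176, 185, 184, 184, 184, 175, 185, 187, 186, 185, 186, 185, 172, 141, 97, 86, 89, 88, 86, 87, 85, 87, 87, 89, 88, 85, 85, 124, 131, 131, 131, 130, 132, 131, 175, 181, 181, 167, 142, 143, 171, 181, 181, 181, 181]
```

Both catch noses match the rest position within about 0.5 mm (right tip at row 125 against 124–125 predicted at rest, 130 if pushed out). The rail is seated and released, so I'm handing in.

```bash
python3 -c "
from workcell import close_job;print(close_job())"
```

```text
the job is handed in; nothing more can be done
None
```

The rail hangs released in the upper slots at about 4.7 mm above nominal height, and both catches look snapped over its ends in the wrist camera views. The highest force I read while pressing it down was about 12 N. The job was handed in at about 18 s, and no verdict was shown.

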